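# Index the sample carousel

### The arm

A 7-joint arm with a two-finger parallel gripper is mounted at the origin on the work surface. World frame = base frame: x ahead of the robot, y to its left, z up, the work surface at z = 0. Lengths are in m, angles in rad, forces in N, time in s.
With the tool pointing down it reaches from about 0.4 to 0.85 m from the base axis. Payload 10.4 kg.
Tool frame: the origin (TCP) lies on the centre line of the jaws, within the pads' length; the fingertips stand 22 mm ahead of it and the grasp point (between the pads) lies 3 mm ahead of it; z points along the fingers, y is the direction in which the jaws open and shut (so a half turn about z gives the same grasp; the last joint's range is limited). The gripper opens to 85 mm and grips with 20 to 120 N. Pads are 22 mm wide; open, the fingers measure 114 mm over their backs; the gripper's body (76 mm by 85 mm) begins 54 mm behind the grasp point. The pads swing forward as they close: fully open they stand 13 mm farther back than shut.
Start: joints at [1.3, 0.332, -0.065, 1.46, 0.022, 1.35, -0.088], TCP at [0.153, -0.606, 0.253] pointing down, gripper open.
Joint ranges: [-2.6, 2.6], [-0.5, 2.12], [-1.47, 1.34], [0.16, 2.42], [-1.27, 4.41], [0.06, 2.06], [-2.6, 2.6]. Speed limits (rad/s): [2.22, 2.22, 2.79, 2.79, 3.14, 3.14, 3.14].

### API

Orientations are given as a unit quaternion [x, y, z, w].
In Python, from workcell import manip gives the robot as it stands. The module is installed in compiled form; this text tells all that it offers.
- The arm moves only by the shell command python3 -m crank 'ROWS' [FORCE]. ROWS is JSON, a list of rows, each a list of 3 entries, a list of its own where there are three numbers: the opening, from -1 (shut) to 1 (fully open), then the shift along the tool's x, y, z normalised to -1 to 1, where 1 is 80 mm, then the turn, a rotation vector about the tool's x, y, z normalised to -1 to 1, where 1 is pi/4 rad. In form: [[jaw, [tx, ty, tz], [ax, ay, az]], ...]. A call has exactly 5 rows; each row shifts and turns the commanded pose from where the row before left it, along the tool's axes as they then stand; what a row does not reach is not made up. A row lasts 1/10 s, in which the tool goes at most 50 mm and 8.59 degrees, less where a joint would pass 70% of its speed; a pose out of reach is approached as far as the arm can. A call with a number of a shift or a turn outside -1 to 1 is refused whole. A call with a gripper value outside its range is refused whole. The fingers move at their own pace and stop on an object; FORCE is the grip in N (left out, the last holds). Time passes only in rows, so rows that do not move let the fingers close, or fill a call up. It gives the time, the measured TCP pose, the force and the opening at its end, in the units of the state.
- manip.get_obs(): the state, without advancing time (a new reading comes with each control period).
- manip.camera(name): name is "side" or "top"; returns the picture (420x560x3 uint8, blue, green, red); there is no depth.
- manip.camera_info(name): a dict with "K" (3x3 intrinsics, pixels), "k1" (the pictures are not rectified: a ray, as slopes to the right and down, at radius r is drawn at 1 + k1 r^2 times it, then the intrinsics apply), "camera_from_world" (4x4, takes a point from world to camera coordinates). Camera axes: x right, y down, z forward; pixel columns grow to the right and rows downward; lengths in m; the calibration is good to about 2 mm. A picture is of the moment at which its call begins. camera_info takes no time and is no camera call.
- manip.hand_in(): hands the job in, once; it reports no verdict.
The state is a dict: "clock": time; "joint_pos": joint angles; "joint_velocities": joint speeds; "tau": joint torques, N m; "position": TCP position; "ee_rot": TCP orientation; "ft_force": force on the tool from outside, world axes, zero at the start; "torque": the same for the moment, N m; "grip_width": opening from 0.0 (shut) to 1.0 (fully open).
Only numpy, scipy, OpenCV 4.12 (cv2) and the standard library are available. Lean on these libraries where they do the work, as an engineer would, in place of code of your own. Each camera call takes 0.05 s, during which the arm holds its last target.

### The job

On the sample carousel, push the platter round by the pegs on its rim until the conical flask faces the front and the index pin drops into the notch by itself; the notch is only roughly placed, so feel for it and stop pushing as soon as the pin holds the platter. Then press the pin's knob gently until it is fully home. Be gentle, never over about 20 N on the platter or 30 N on the pin; do not upset the jar that stands on the platter, and leave everything else on the bench alone.

Things in the scene. Friction and masses are not known exactly. Their poses are not given: they have to be found in the camera images.
- carousel: Fixed black base of the sample carousel: a round platter 300 mm across on a vertical axle, with an index-pin arm at one side. Origin on the axle, on the bench. Its -x axis is the FRONT of the carousel, its +y axis points to the arm. It may stand turned up to 0.35 rad and never moves.
- bush (a point): Top of the arm's bush, in which the vertical index pin slides: 115 mm from the axle on the base's +y side, 98 mm above the bench. The arm is an aluminium post 165 to 183 mm from the axle with a bar reaching inwards over the platter's edge, its underside 80 mm above the bench.
- platter: Platter, turns endlessly either way about the axle; stiff, about 2.5 N at a peg. Origin on the axle 30 mm above the bench; top face 46 mm above the bench, radius 150 mm. With its axes parallel to the base's, the flask faces the front. Fixed upon it, 70 mm from the axle, are the flask at 180 degrees and four straight jars (to 42 mm wide, 66 mm tall) at 108, 36, -36, -108 degrees.
- peg (a point): Centre of the top of one of the eight upright steel finger pegs on the platter's rim: 10 mm diameter, 28 mm tall (tops 74 mm above the bench), on a circle of radius 140 mm, at 22.5 degrees (this one), 67.5, 112.5 and so on every 45 degrees counter-clockwise from the platter's +x axis. They pass under the arm's bar.
- notch_nominal (a point): Where the platter's only notch should be: on the platter's top face, 115 mm from the axle at 90 degrees from the platter's +x axis. The real notch (15 mm wide, cut 50 mm inwards from the rim) is in a clamped-on aluminium band and lies up to 19 mm from here to either side along the rim, different each time; the band does not slip.
- flask (a point): Foot of the axis of the only conical flask on the platter (50 mm wide foot, narrow neck, white stopper, 74 mm tall), on the platter's top face, 70 mm from the axle.
- pin (a joint): How far the index pin is down (m): about 0.0005 while its 11 mm tip rides on the platter, about 0.006 once a weak spring has dropped it into the notch (it then stops the platter within 3 mm either way), 0.0135 fully home, knob on the bush. The last part must be pressed, 5 to 10 N; its taper (to 13 mm) draws the platter into line and it stays down.
- knob_top (a point): Centre of the top of the index pin's black round knob (28 mm diameter, 18 mm tall); 130 mm above the bench while the pin is up. It goes down with the pin.
- jar: Loose white jar, 48 mm diameter, 60 mm tall, standing at the middle of the platter and riding along. Origin at its foot's centre, z up.
- beaker: Loose glass beaker, 70 mm diameter, 90 mm tall. Origin at its foot's centre.
- bottle: Loose brown bottle, 60 mm diameter, 150 mm tall. Origin at its foot's centre.
- tip_box: Loose pipette-tip box, 122 by 87 by 75 mm. Origin at the centre of its underside.
- tube_rack: Loose white tube rack with capped tubes, 70 by 160 mm, 102 mm tall. Origin at the centre of its underside.
- pipette: Loose hand pipette lying on the bench, 250 mm long along its x axis, 26 mm thick. Origin on the bench under its middle.
- dropper: Loose small white bottle, 34 mm diameter, 70 mm tall. Origin at its foot's centre.
Things that resemble listed ones, but are neither listed nor needed, are in the scene too. What is shaped like the jar but pink or red is not meant.

How it is judged:
By the outcome, as a careful person would: the job done as asked, in the order asked, and still so for the second after the job is handed in, with the robot touching nothing.
It also fails if it takes over 64 s, if anything falls off the work surface, if the arm or the gripper's body presses on something with over 40 N, if the wrist force passes 120 N, or if a joint passes its speed limit or range.

## Working session

There is one attempt and no reset: what is moved stays moved. The work goes in short steps, Python scripts to look and compute and a shell command to move; the robot and the scene stay as the last step left them, time stands still between calls to the robot, and variables do not carry over. Pictures are saved under pics/ and viewed, and the job is handed in when it is done.

```bash
ls; mkdir -p pics
python3 - <<'E'
from workcell import manip
import cv2,numpy as np
for n in("top","side"):
    im=manip.camera(n); cv2.imwrite(f"pics/{n}0.png",im)
    i=manip.camera_info(n); print(n,np.round(i["K"],1).tolist(),i["k1"],np.round(i["camera_from_world"],4).tolist())
o=manip.get_obs(); print({k:np.round(v,3).tolist() for k,v in o.items()})
E
```

```text
pics
top [[488.0, 0.0, 276.3], [0.0, 488.0, 210.3], [0.0, 0.0, 1.0]] -0.060901877889066695 [[-0.029, -0.9996, -0.0057, 0.0161], [-0.9828, 0.0296, -0.1822, 0.6104], [0.1823, 0.0003, -0.9832, 1.1538], [0.0, 0.0, 0.0, 1.0]]
side [[473.3, 0.0, 265.4], [0.0, 473.3, 207.0], [0.0, 0.0, 1.0]] -0.08852291735752993 [[-0.9528, -0.3025, 0.0234, 0.5588], [-0.1943, 0.5491, -0.8128, 0.1889], [0.2331, -0.7791, -0.582, 1.2913], [0.0, 0.0, 0.0, 1.0]]
{'clock': 0.1, 'joint_pos': [1.3, 0.333, -0.065, 1.461, 0.022, 1.35, -0.088], 'joint_velocities': [0.0, -0.001, 0.001, -0.002, 0.0, -0.0, -0.001], 'tau': [0.001, -62.675, 0.049, -39.243, 0.016, 0.007, 0.0], 'position': [0.153, -0.606, 0.253], 'ee_rot': [0.992, 0.124, -0.0, -0.001], 'ft_force': [-0.837, 0.358, -0.386], 'torque': [-0.006, 0.009, -0.004], 'grip_width': 1.0}
```

View pics/top0.png

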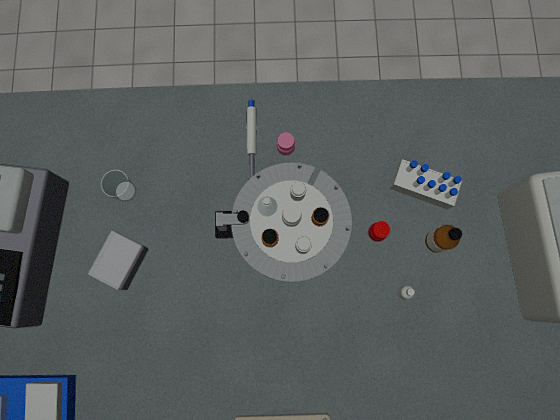

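View pics/side0.png

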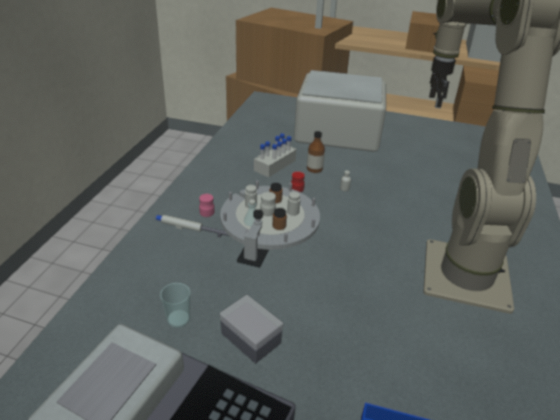

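Run:
```python
import cv2
a=cv2.imread("pics/top0.png"); cv2.imwrite("pics/top0c.png",cv2.resize(a[145:295,200:365],None,fx=4.8,fy=4,interpolation=cv2.INTER_CUBIC)[:600,:800] if 0 else cv2.resize(a[150:290,205:360],None,fx=4,fy=4,interpolation=cv2.INTER_CUBIC))
a=cv2.imread("pics/side0.png"); cv2.imwrite("pics/side0c.png",cv2.resize(a[165:275,200:340],None,fx=5,fy=5,interpolation=cv2.INTER_CUBIC))
```

```text
(no output)
```

View pics/top0c.png

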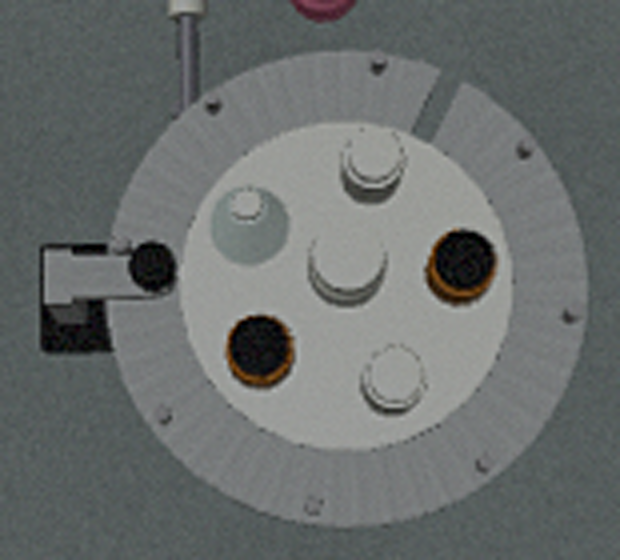

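View pics/side0c.png

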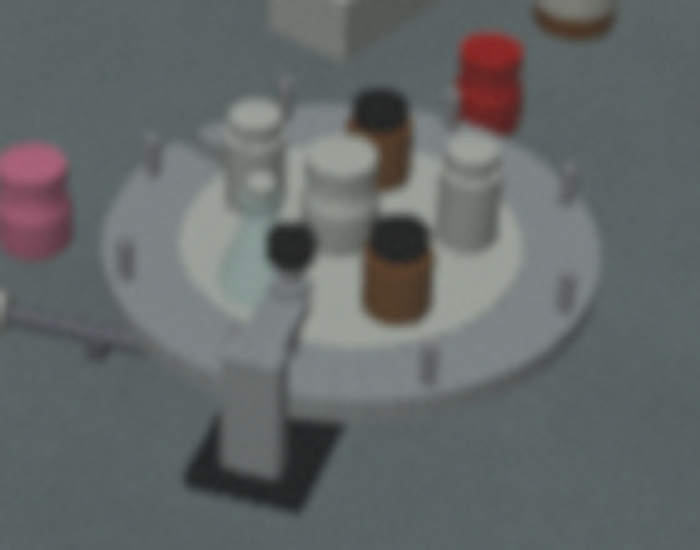

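```bash
cat > h.py <<'E'
import numpy as np,cv2
from workcell import manip
from scipy.optimize import least_squares
def p2w(n,u,v,z):
    i=manip.camera_info(n);K=np.array(i["K"]);k=i["k1"];T=np.array(i["camera_from_world"])
    d=np.array([(u-K[0,2])/K[0,0],(v-K[1,2])/K[1,1]]);s=d.copy()
    for _ in range(20): s=d/(1+k*(s@s))
    R=T[:3,:3];c=-R.T@T[:3,3];r=R.T@np.array([s[0],s[1],1]);t=(z-c[2])/r[2]
    return c+t*r
def w2p(n,p):
    i=manip.camera_info(n);K=np.array(i["K"]);T=np.array(i["camera_from_world"])
    q=T[:3,:3]@np.asarray(p)+T[:3,3];s=q[:2]/q[2];s=s*(1+i["k1"]*(s@s))
    return s*[K[0,0],K[1,1]]+K[:2,2]
def crop(n,f,x0,x1,y0,y1,k):
    im=manip.camera(n);cv2.imwrite(f,cv2.resize(im[y0:y1,x0:x1],None,fx=k,fy=k,interpolation=cv2.INTER_CUBIC))
E
python3 - <<'E'
from h import *
pk=[(379,67),(213,106),(166,417),(313,505),(485,465),(570,317),(525,151)]
P=np.array([p2w("top",205+a/4,150+b/4,.074)[:2] for a,b in pk])
def f(x):
    d=P-x[:2];return (np.hypot(*d.T)-.14)
c=least_squares(f,[.5,0]).x;print("c",c,f(c)*1e3)
a=np.degrees(np.arctan2(*(P-c).T[::-1]));print(a, (a-22.5)%45)
def g(n,u,v,z):
    w=p2w(n,205+u/4,150+v/4,z);d=w[:2]-c;print(n,w.round(4),np.hypot(*d),np.degrees(np.arctan2(d[1],d[0])))
g("top",152,265,.130); g("top",246,203,.120); g("top",450,75,.046); g("top",424,137,.046)
g("top",75,275,.098)
print(p2w("side",200+291/5,165+235/5,.13))
g("top",345,255,.106)
# platter outline: top (345,50),bottom 525,left108,right588
for q in [(345,50),(345,526),(108,270),(588,285)]: g("top",*q,.046)
E
```

```text
c [ 0.58131824 -0.03780259] [-3.34339099 -3.05380031 -3.85035233 -3.51974376 -1.24768819 -2.23115531
 -2.3868982 ]
[ -10.72691446   34.807447    125.58882525  169.85064047 -145.01152541
 -100.8290196   -55.42726686] [11.77308554 12.307447   13.08882525 12.35064047 12.48847459 11.6709804
 12.07273314]
top [0.5853 0.0758 0.13  ] 0.11371030654393452 88.01450875444793
top [0.6224 0.0206 0.12  ] 0.07136926483631037 54.86612062898163
top [ 0.7168 -0.1096  0.046 ] 0.153290950696875 -27.924482575214867
top [ 0.6768 -0.0914  0.046 ] 0.10947657244213309 -29.283494130754967
top [0.5862 0.1242 0.098 ] 0.16205105533255731 88.28282938552756
[0.5847469  0.08025061 0.13      ]
top [ 0.592 -0.037  0.106] 0.010751086407819582 4.058989625705145
top [ 0.7352 -0.0435  0.046 ] 0.15400723318113899 -2.1114502615395963
top [ 0.435  -0.0331  0.046 ] 0.14635634868566558 178.16532909679688
top [0.5976 0.1093 0.046 ] 0.14795403429437157 83.67802338966136
top [ 0.5791 -0.1895  0.046 ] 0.15174753803574573 -90.81903751059728
```

```bash
cat >> h.py <<'E'
from scipy.spatial.transform import Rotation as Ro
def tx(): 
    o=manip.get_obs();x=Ro.from_quat(o["ee_rot"]).apply([1,0,0]);z=Ro.from_quat(o["ee_rot"]).apply([0,0,1])
    return np.array(o["position"]),np.degrees(np.arctan2(x[1],x[0])),z,np.array(o["ft_force"])
def plan(P,ang,n):
    p,a,z,f=tx();print("at",p.round(4),round(a,2),z.round(3),f.round(2))
    d=(np.asarray(P)-p)/n;da=((ang-a+180)%360-180)/n
    for i in range(n):
        t=np.radians(a+da*i);X=np.array([np.cos(t),np.sin(t)]);Y=np.array([np.sin(t),-np.cos(t)])
        print([round(d[:2]@X/.08,3),round(d[:2]@Y/.08,3),round(-d[2]/.08,3)],round(-da/45,3))
E
python3 - <<'E'
from h import *
plan([.453,.0144,.253],68,15)
E
```

```text
at [ 0.1532 -0.6056  0.2526] 14.2 [-0.     0.001 -1.   ] [-0.84  0.36 -0.39]
[np.float64(0.369), np.float64(-0.44), np.float64(-0.0)] -0.08
[np.float64(0.396), np.float64(-0.416), np.float64(-0.0)] -0.08
[np.float64(0.421), np.float64(-0.39), np.float64(-0.0)] -0.08
[np.float64(0.445), np.float64(-0.363), np.float64(-0.0)] -0.08
[np.float64(0.466), np.float64(-0.334), np.float64(-0.0)] -0.08
[np.float64(0.486), np.float64(-0.305), np.float64(-0.0)] -0.08
[np.float64(0.504), np.float64(-0.274), np.float64(-0.0)] -0.08
[np.float64(0.521), np.float64(-0.242), np.float64(-0.0)] -0.08
[np.float64(0.535), np.float64(-0.208), np.float64(-0.0)] -0.08
[np.float64(0.547), np.float64(-0.175), np.float64(-0.0)] -0.08
[np.float64(0.557), np.float64(-0.14), np.float64(-0.0)] -0.08
[np.float64(0.564), np.float64(-0.105), np.float64(-0.0)] -0.08
[np.float64(0.57), np.float64(-0.069), np.float64(-0.0)] -0.08
[np.float64(0.573), np.float64(-0.034), np.float64(-0.0)] -0.08
[np.float64(0.574), np.float64(0.002), np.float64(-0.0)] -0.08
```

```bash
python3 -m crank '[[-1,[0.37,-0.44,0],[0,0,-0.08]],[-1,[0.4,-0.42,0],[0,0,-0.08]],[-1,[0.42,-0.39,0],[0,0,-0.08]],[-1,[0.44,-0.36,0],[0,0,-0.08]],[-1,[0.47,-0.33,0],[0,0,-0.08]]]' 30
python3 -m crank '[[-1,[0.49,-0.3,0],[0,0,-0.08]],[-1,[0.5,-0.27,0],[0,0,-0.08]],[-1,[0.52,-0.24,0],[0,0,-0.08]],[-1,[0.53,-0.21,0],[0,0,-0.08]],[-1,[0.55,-0.17,0],[0,0,-0.08]]]'
python3 - <<'E'
from h import *
plan([.453,.0144,.253],68,5)
E
```

```text
clock: 0.6
position: [0.2539, -0.3974, 0.253]
ee_rot: [0.96, 0.278, -0.0, -0.0]
ft_force: [1.4, 0.0, 0.2]
grip_width: 0.145
clock: 1.1
position: [0.3538, -0.1916, 0.2532]
ee_rot: [0.905, 0.425, -0.0, 0.0]
ft_force: [0.5, -0.4, 0.5]
grip_width: -0.001
at [ 0.3538 -0.1916  0.2532] 50.33 [-0. -0. -1.] [ 0.46 -0.43  0.52]
[np.float64(0.555), np.float64(-0.138), np.float64(0.001)] -0.079
[np.float64(0.562), np.float64(-0.104), np.float64(0.001)] -0.079
[np.float64(0.568), np.float64(-0.069), np.float64(0.001)] -0.079
[np.float64(0.571), np.float64(-0.034), np.float64(0.001)] -0.079
[np.float64(0.572), np.float64(0.002), np.float64(0.001)] -0.079
```

```bash
python3 -m crank '[[-1,[0.555,-0.14,0],[0,0,-0.08]],[-1,[0.56,-0.1,0],[0,0,-0.08]],[-1,[0.57,-0.07,0],[0,0,-0.08]],[-1,[0.57,-0.03,0],[0,0,-0.08]],[-1,[0.57,0,0],[0,0,-0.08]]]'
python3 -m crank '[[-1,[0,0,0.4],[0,0,0]],[-1,[0,0,0.4],[0,0,0]],[-1,[0,0,0.4],[0,0,0]],[-1,[0,0,0.2],[0,0,0]],[-1,[0,0,0],[0,0,0]]]'
python3 - <<'E'
from h import *
crop("top","pics/t1.png",205,360,150,290,4)
crop("side","pics/s1.png",200,360,150,275,5)
plan([.453,.0144,.078],68,5)
E
```

```text
clock: 1.6
position: [0.4532, 0.0141, 0.2534]
ee_rot: [0.827, 0.562, 0.0, 0.0]
ft_force: [1.1, -0.4, -1.3]
grip_width: -0.001
clock: 2.1
position: [0.4512, 0.0124, 0.1392]
ee_rot: [0.828, 0.561, -0.002, -0.002]
ft_force: [-0.1, 0.7, 0.1]
grip_width: 0.001
at [0.453  0.0125 0.1417] 68.21 [-0.  0. -1.] [-0.2   0.74 -0.31]
[np.float64(0.004), np.float64(-0.002), np.float64(0.159)] 0.001
[np.float64(0.004), np.float64(-0.002), np.float64(0.159)] 0.001
[np.float64(0.004), np.float64(-0.002), np.float64(0.159)] 0.001
[np.float64(0.004), np.float64(-0.002), np.float64(0.159)] 0.001
[np.float64(0.004), np.float64(-0.002), np.float64(0.159)] 0.001
```

View pics/t1.png

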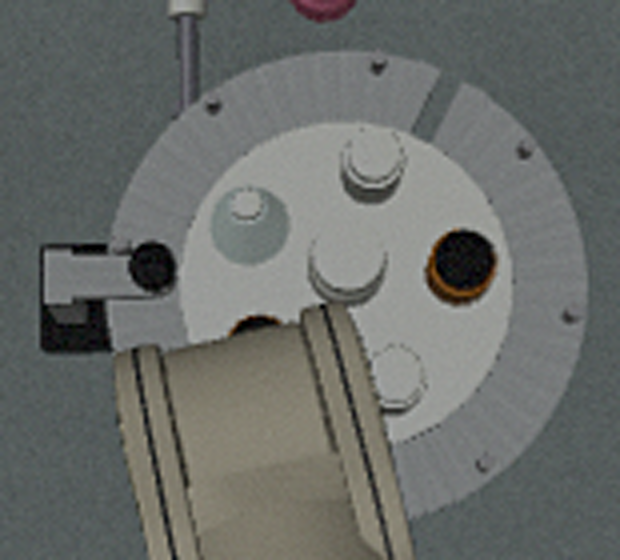

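View pics/s1.png

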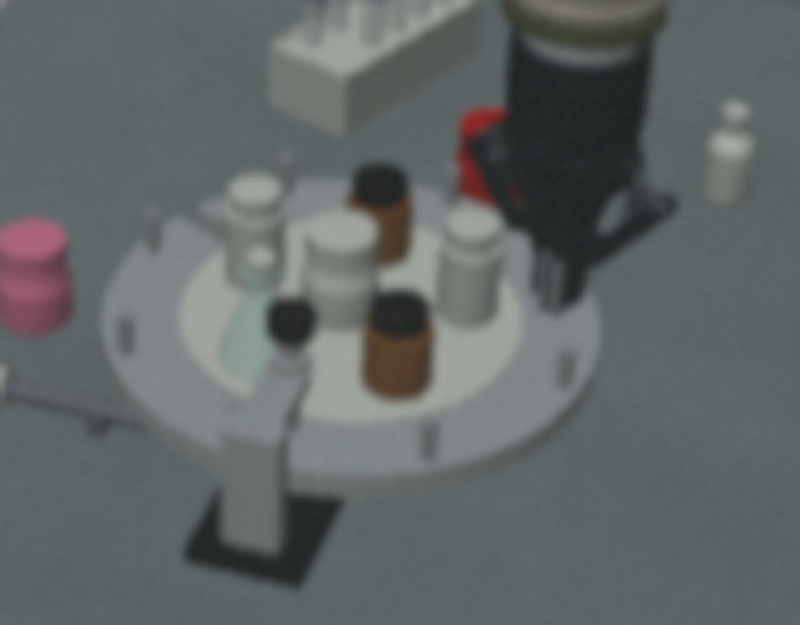

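Run:
```python
from h import *
p,a,z,f=tx();a=np.radians(a);Y=np.array([np.sin(a),-np.cos(a),0])
for u,v in [(675,205),(470,140),(530,235),(548,310),(577,305),(640,225)]:
    px=np.array([200+u/5,150+v/5])
    s=least_squares(lambda s:w2p("side",p+s[0]*Y+[0,0,s[1]])-px,[0,0]).x
    print((u,v),(s*1000).round(1))
```

```text
(675, 205) [-67.8  74. ]
(470, 140) [63.9 58.8]
(530, 235) [19.4 15.5]
(548, 310) [  3.2 -28. ]
(577, 305) [-15.2 -15.6]
(640, 225) [-48.6  52.8]
```

```bash
python3 -m crank '[[-1,[0,0,0.25],[0,0,0]],[-1,[0,0,0.25],[0,0,0]],[-1,[0,0,0.15],[0,0,0]],[-1,[0,0,0.085],[0,0,0]],[-1,[0,0,0],[0,0,0]]]'
cat >> h.py <<'E'
C=np.array([.583,-.038])
def st():
    p,a,z,f=tx();d=p[:2]-C;ph=np.degrees(np.arctan2(d[1],d[0]))%360;r=np.radians(ph)
    t=np.array([-np.sin(r),np.cos(r)]);print("phi %.2f R %.1f z %.1f toolx-phi+90 %.2f  Ftan %.2f Frad %.2f Fz %.2f"%(ph,1e3*np.hypot(*d),1e3*p[2],(a-ph+90+180)%360-180,f[:2]@t,f[:2]@d/np.hypot(*d),f[2]),manip.get_obs()["clock"])
E
python3 -c 'from h import *;st()
w=p2w("top",380,231,.06);print(w,np.hypot(*(w[:2]-C)))'
```

```text
clock: 2.7
position: [0.4529, 0.0124, 0.0825]
ee_rot: [0.828, 0.561, -0.0, -0.0]
ft_force: [0.0, 0.1, 0.7]
grip_width: -0.001
phi 158.83 R 139.5 z 82.5 toolx-phi+90 -0.63  Ftan -0.07 Frad 0.02 Fz 0.73 2.7
[ 0.55061858 -0.25488993  0.06      ] 0.21929385821141392
```

```bash
python3 -m crank '[[-1,[-0.045,0,0],[0,0,-0.03]],[-1,[-0.045,0,0],[0,0,-0.03]],[-1,[-0.045,0,0],[0,0,-0.03]],[-1,[-0.045,0,0],[0,0,-0.03]],[-1,[-0.045,0,0],[0,0,-0.03]]]'; python3 -c 'from h import *;st()'
python3 -m crank '[[-1,[-0.041,0.001,0],[0,0,-0.03]],[-1,[-0.041,0.001,0],[0,0,-0.03]],[-1,[-0.041,0.001,0],[0,0,-0.03]],[-1,[-0.041,0.001,0],[0,0,-0.03]],[-1,[-0.041,0.001,0],[0,0,-0.03]]]'; python3 -c 'from h import *;st();crop("top","pics/t2.png",205,360,150,290,4)
crop("side","pics/s2.png",200,360,150,275,5)'
```

```text
clock: 3.2
position: [0.4481, -0.0038, 0.0837]
ee_rot: [0.793, 0.609, 0.001, 0.0]
ft_force: [2.3, 3.2, -2.0]
grip_width: -0.001
phi 165.78 R 139.2 z 83.7 toolx-phi+90 -0.73  Ftan -3.64 Frad -1.41 Fz -2.02 3.2
clock: 3.7
position: [0.445, -0.0198, 0.0837]
ee_rot: [0.756, 0.655, 0.001, 0.001]
ft_force: [1.7, 4.7, -2.3]
grip_width: -0.002
phi 172.50 R 139.2 z 83.7 toolx-phi+90 -0.71  Ftan -4.90 Frad -1.11 Fz -2.32 3.7
```

View pics/t2.png

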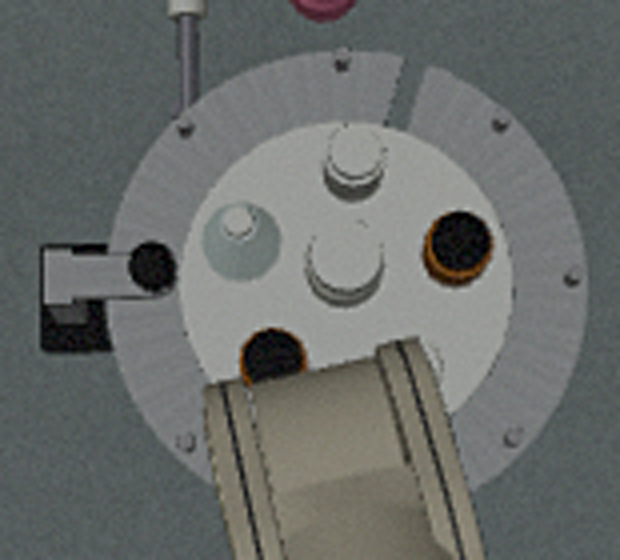

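View pics/s2.png

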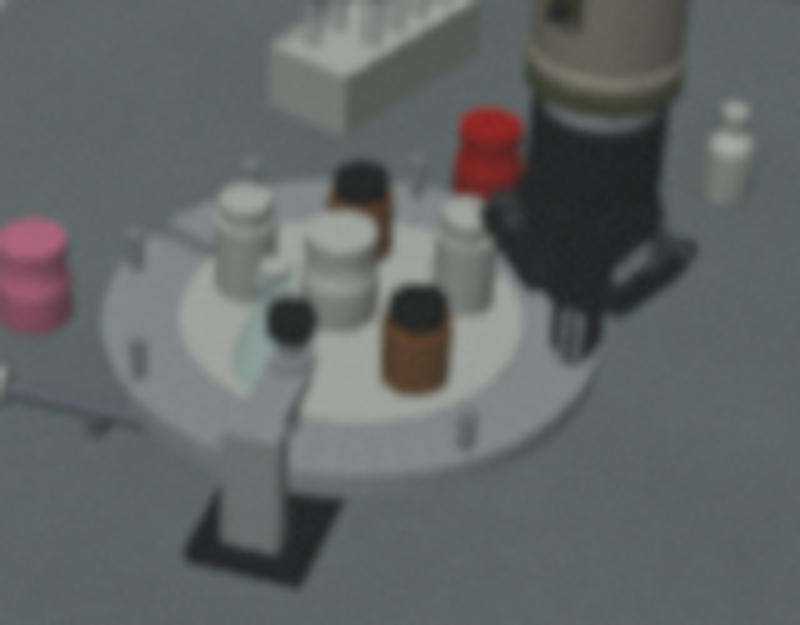

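```bash
python3 -m crank '[[-1,[-0.06,0.001,0],[0,0,-0.044]],[-1,[-0.082,0.002,0],[0,0,-0.06]],[-1,[-0.082,0.002,0],[0,0,-0.06]],[-1,[-0.082,0.002,0],[0,0,-0.06]],[-1,[-0.082,0.002,0],[0,0,-0.06]]]'; python3 -c 'from h import *;st()'
python3 -m crank '[[-1,[-0.082,0.002,0],[0,0,-0.06]],[-1,[-0.082,0.002,0],[0,0,-0.06]],[-1,[-0.082,0.002,0],[0,0,-0.06]],[-1,[-0.082,0.002,0],[0,0,-0.06]],[-1,[-0.082,0.002,0],[0,0,-0.06]]]'; python3 -c 'from h import *;st()'
```

```text
clock: 4.3
position: [0.4442, -0.051, 0.0836]
ee_rot: [0.678, 0.735, 0.001, 0.001]
ft_force: [3.4, 5.6, -0.1]
grip_width: -0.0
phi 185.36 R 139.4 z 83.6 toolx-phi+90 -0.77  Ftan -5.30 Frad -3.89 Fz -0.13 4.3
clock: 4.8
position: [0.4505, -0.083, 0.0836]
ee_rot: [0.587, 0.81, 0.001, 0.001]
ft_force: [2.0, 4.8, 1.7]
grip_width: 0.004
phi 198.77 R 139.9 z 83.6 toolx-phi+90 -0.67  Ftan -3.93 Frad -3.48 Fz 1.73 4.8
```

```bash
for i in 1; do python3 -m crank '[[-1,[-0.082,0.002,0],[0,0,-0.06]],[-1,[-0.082,0.002,0],[0,0,-0.06]],[-1,[-0.082,0.002,0],[0,0,-0.06]],[-1,[-0.082,0.002,0],[0,0,-0.06]],[-1,[-0.082,0.002,0],[0,0,-0.06]]]'; python3 -c 'from h import *;st()'; done
python3 -m crank '[[-1,[-0.082,0.003,0],[0,0,-0.06]],[-1,[-0.082,0.003,0],[0,0,-0.06]],[-1,[-0.082,0.003,0],[0,0,-0.06]],[-1,[-0.082,0.003,0],[0,0,-0.06]],[-1,[-0.082,0.003,0],[0,0,-0.06]]]'; python3 -c 'from h import *;st();crop("top","pics/t3.png",205,360,150,290,4)'
```

```text
clock: 5.3
position: [0.4638, -0.1127, 0.0834]
ee_rot: [0.488, 0.873, 0.0, 0.0]
ft_force: [0.1, 5.6, 2.6]
grip_width: 0.002
phi 212.08 R 140.7 z 83.4 toolx-phi+90 -0.48  Ftan -4.75 Frad -3.05 Fz 2.56 5.3
clock: 5.8
position: [0.4838, -0.1385, 0.0832]
ee_rot: [0.382, 0.924, 0.0, -0.0]
ft_force: [-2.8, 4.1, 3.3]
grip_width: -0.001
phi 225.37 R 141.2 z 83.2 toolx-phi+90 -0.30  Ftan -4.82 Frad -0.94 Fz 3.33 5.8
```

View pics/t3.png

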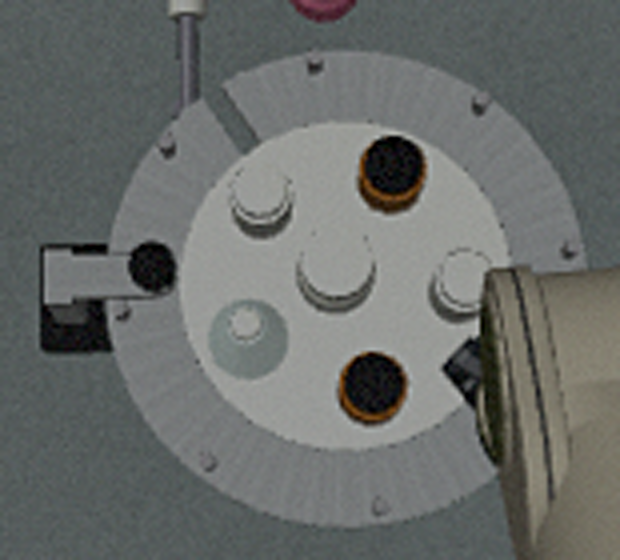

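Run:
```python
from h import *
def ang(u,v,z):
    w=p2w("top",205+u/4,150+v/4,z);d=w[:2]-C;return np.degrees(np.arctan2(d[1],d[0])).round(2),np.hypot(*d).round(4)
for q in [(316,66),(168,148),(123,312),(208,461),(380,505),(569,250),(480,104)]: print(ang(*q,.074))
print("notch",ang(213,95,.046),ang(247,147,.046),ang(230,121,.046))
print("knob",ang(152,266,.128),"bar",ang(57,274,.098))
```

```text
(np.float64(5.88), np.float64(0.1351))
(np.float64(51.48), np.float64(0.1364))
(np.float64(96.87), np.float64(0.1368))
(np.float64(141.39), np.float64(0.1382))
(np.float64(-173.48), np.float64(0.1381))
(np.float64(-84.28), np.float64(0.1375))
(np.float64(-39.04), np.float64(0.1378))
notch (np.float64(32.33), np.float64(0.1482)) (np.float64(32.83), np.float64(0.1079)) (np.float64(32.54), np.float64(0.128))
knob (np.float64(88.99), np.float64(0.114)) bar (np.float64(88.64), np.float64(0.173))
```

```bash
python3 -m crank '[[-1,[-0.082,0.004,0],[0,0,-0.06]],[-1,[-0.082,0.004,0],[0,0,-0.06]],[-1,[-0.082,0.004,0],[0,0,-0.06]],[-1,[-0.082,0.004,0],[0,0,-0.06]],[-1,[-0.082,0.004,0],[0,0,-0.06]]]'; python3 -c 'from h import *;st()'
python3 -m crank '[[-1,[-0.082,0.004,0],[0,0,-0.06]],[-1,[-0.082,0.004,0],[0,0,-0.06]],[-1,[-0.082,0.004,0],[0,0,-0.06]],[-1,[-0.082,0.004,0],[0,0,-0.06]],[-1,[-0.082,0.004,0],[0,0,-0.06]]]'; python3 -c 'from h import *;st()'
python3 -m crank '[[-1,[-0.082,0.004,0],[0,0,-0.06]],[-1,[-0.082,0.004,0],[0,0,-0.06]],[-1,[-0.082,0.004,0],[0,0,-0.06]],[-1,[-0.082,0.004,0],[0,0,-0.06]],[-1,[-0.05,0.002,0],[0,0,-0.037]]]'; python3 -c 'from h import *;st();crop("top","pics/t4.png",205,360,150,290,4);crop("side","pics/s4.png",200,360,150,275,5)'
```

```text
clock: 6.35
position: [0.5093, -0.1588, 0.0829]
ee_rot: [0.272, 0.962, -0.0, -0.001]
ft_force: [-3.9, 1.3, 2.9]
grip_width: 0.003
phi 238.61 R 141.5 z 82.9 toolx-phi+90 -0.14  Ftan -4.00 Frad 0.94 Fz 2.89 6.35
clock: 6.85
position: [0.5391, -0.1725, 0.0827]
ee_rot: [0.157, 0.988, -0.001, -0.001]
ft_force: [-5.1, -0.6, 1.7]
grip_width: -0.001
phi 251.93 R 141.5 z 82.7 toolx-phi+90 0.01  Ftan -4.63 Frad 2.17 Fz 1.69 6.85
clock: 7.35
position: [0.569, -0.1784, 0.0825]
ee_rot: [0.049, 0.999, -0.001, -0.001]
ft_force: [-5.2, -2.4, 0.4]
grip_width: -0.004
phi 264.29 R 141.1 z 82.5 toolx-phi+90 0.10  Ftan -4.97 Frad 2.87 Fz 0.44 7.35
```

View pics/t4.png

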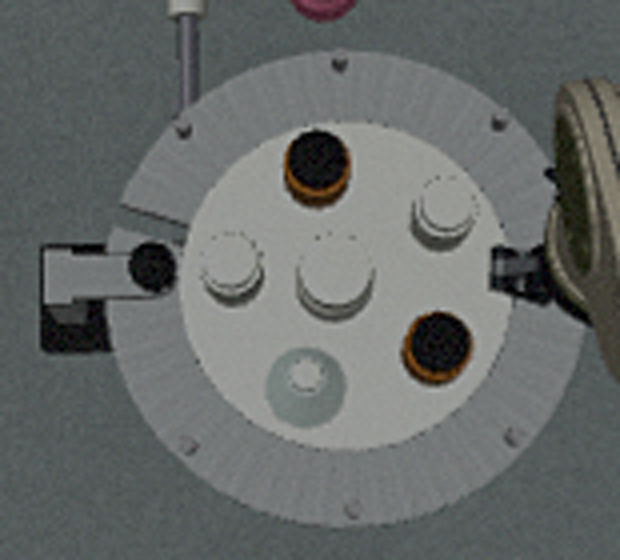

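View pics/s4.png

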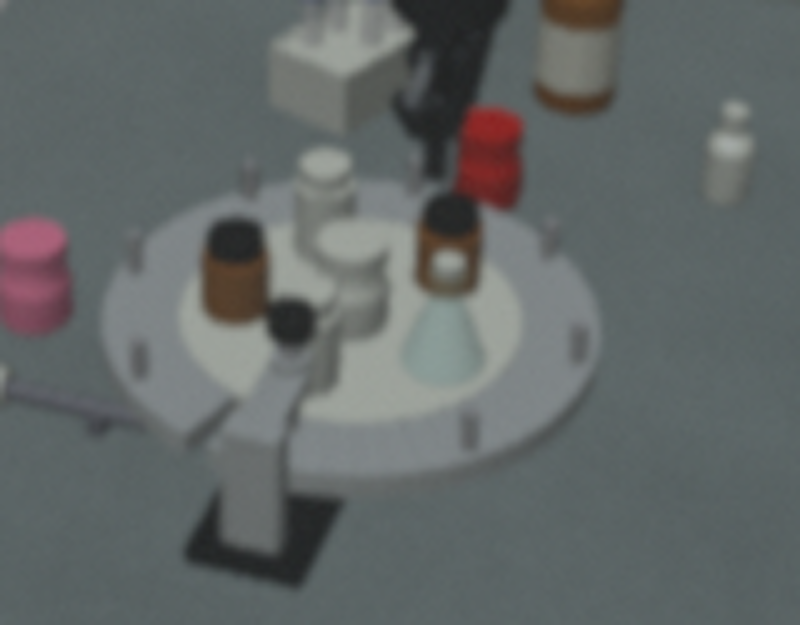

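Run:
```python
from h import *
def ang(u,v,z):
    w=p2w("top",205+u/4,150+v/4,z);d=w[:2]-C;return np.degrees(np.arctan2(d[1],d[0])).round(2),np.hypot(*d).round(4)
print("notch",ang(121,217,.046),ang(183,235,.046),ang(150,225,.046))
```

```text
notch (np.float64(70.88), np.float64(0.1468)) (np.float64(70.49), np.float64(0.1061)) (np.float64(70.61), np.float64(0.1278))
```

```bash
python3 -m crank '[[-1,[-0.06,0.003,0],[0,0,-0.044]],[-1,[-0.06,0.003,0],[0,0,-0.044]],[-1,[-0.06,0.003,0],[0,0,-0.044]],[-1,[-0.06,0.003,0],[0,0,-0.044]],[-1,[-0.03,0.002,0],[0,0,-0.022]]]'; python3 -c 'from h import *;st()'
python3 -m crank '[[-1,[-0.012,0,0],[0,0,-0.009]],[-1,[-0.012,0,0],[0,0,-0.009]],[-1,[-0.012,0,0],[0,0,-0.009]],[-1,[-0.012,0,0],[0,0,-0.009]],[-1,[-0.012,0,0],[0,0,-0.009]]]'; python3 -c 'from h import *;st()'
```

```text
clock: 7.95
position: [0.5916, -0.1769, 0.0824]
ee_rot: [-0.03, 1.0, -0.0, -0.0]
ft_force: [-3.7, -4.5, 0.1]
grip_width: -0.002
phi 273.54 R 139.2 z 82.4 toolx-phi+90 -0.09  Ftan -3.93 Frad 4.26 Fz 0.08 7.95
clock: 8.45
position: [0.5961, -0.1764, 0.0825]
ee_rot: [-0.047, 0.999, -0.0, 0.0]
ft_force: [-2.8, -2.8, -1.5]
grip_width: -0.004
phi 275.39 R 139.0 z 82.5 toolx-phi+90 0.01  Ftan -3.08 Frad 2.53 Fz -1.52 8.45
```

```bash
python3 -m crank '[[-1,[-0.008,0,0],[0,0,-0.006]],[-1,[-0.008,0,0],[0,0,-0.006]],[-1,[-0.008,0,0],[0,0,-0.006]],[-1,[-0.008,0,0],[0,0,-0.006]],[-1,[-0.008,0,0],[0,0,-0.006]]]'; python3 -c 'from h import *;st()'
python3 -m crank '[[-1,[-0.006,0,0],[0,0,-0.0045]],[-1,[-0.006,0,0],[0,0,-0.0045]],[-1,[-0.006,0,0],[0,0,-0.0045]],[-1,[-0.006,0,0],[0,0,-0.0045]],[-1,[-0.006,0,0],[0,0,-0.0045]]]'; python3 -c 'from h import *;st();crop("top","pics/t5.png",205,360,150,290,4);crop("side","pics/s5.png",230,290,190,265,8)'
```

```text
clock: 8.95
position: [0.5993, -0.176, 0.0826]
ee_rot: [-0.059, 0.998, -0.0, 0.0]
ft_force: [-3.9, -3.2, -0.6]
grip_width: 0.002
phi 276.74 R 139.0 z 82.6 toolx-phi+90 0.01  Ftan -4.23 Frad 2.75 Fz -0.61 8.95
clock: 9.45
position: [0.6017, -0.1757, 0.0826]
ee_rot: [-0.068, 0.998, -0.0, 0.0]
ft_force: [-4.1, -3.8, -0.7]
grip_width: -0.001
phi 277.73 R 138.9 z 82.6 toolx-phi+90 0.03  Ftan -4.53 Frad 3.22 Fz -0.68 9.45
```

View pics/t5.png

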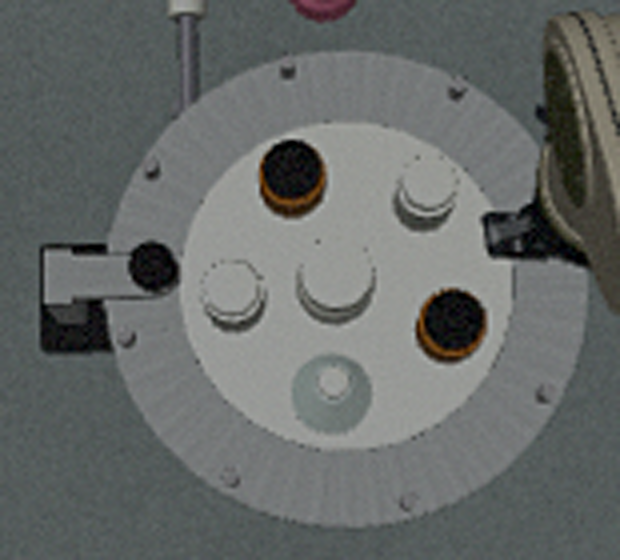

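View pics/s5.png

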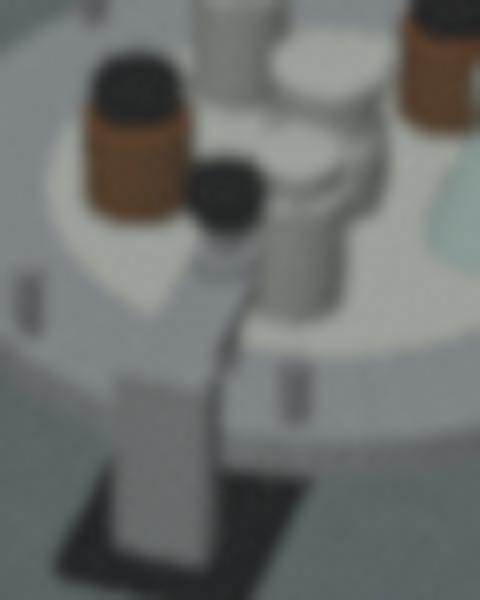

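```bash
python3 -m crank '[[-1,[-0.006,0,0],[0,0,-0.0045]],[-1,[-0.006,0,0],[0,0,-0.0045]],[-1,[-0.006,0,0],[0,0,-0.0045]],[-1,[-0.006,0,0],[0,0,-0.0045]],[-1,[-0.006,0,0],[0,0,-0.0045]]]'; python3 -c 'from h import *;st()'
```

```text
clock: 10.05
position: [0.604, -0.1753, 0.0825]
ee_rot: [-0.076, 0.997, -0.0, 0.0]
ft_force: [-2.6, -3.7, 0.8]
grip_width: 0.0
phi 278.71 R 138.9 z 82.5 toolx-phi+90 0.06  Ftan -3.08 Frad 3.23 Fz 0.78 10.05
```

```bash
python3 -m crank '[[-1,[-0.006,0,0],[0,0,-0.0045]],[-1,[-0.006,0,0],[0,0,-0.0045]],[-1,[-0.006,0,0],[0,0,-0.0045]],[-1,[-0.006,0,0],[0,0,-0.0045]],[-1,[-0.006,0,0],[0,0,-0.0045]]]'; python3 -c 'from h import *;st();crop("side","pics/s6.png",230,290,190,265,8)'
```

```text
clock: 10.55
position: [0.6064, -0.1749, 0.0825]
ee_rot: [-0.085, 0.996, -0.0, 0.0]
ft_force: [-3.4, -2.4, -0.2]
grip_width: 0.002
phi 279.70 R 138.9 z 82.5 toolx-phi+90 0.08  Ftan -3.79 Frad 1.77 Fz -0.19 10.55
```

View pics/s6.png

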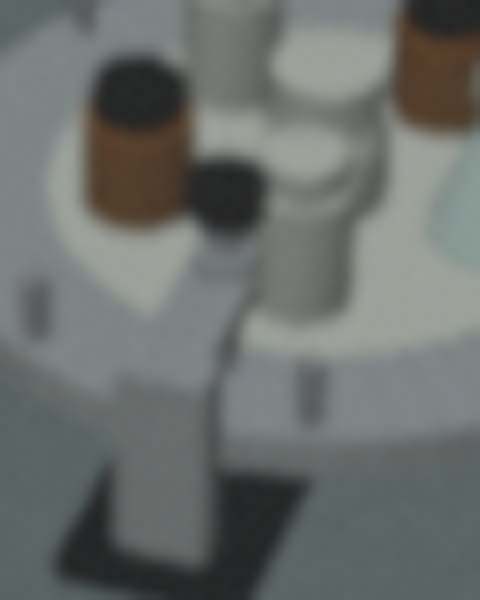

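Pin still up (knob at the same row). Continue stepping.

```bash
python3 -m crank '[[-1,[-0.006,0,0],[0,0,-0.0045]],[-1,[-0.006,0,0],[0,0,-0.0045]],[-1,[-0.006,0,0],[0,0,-0.0045]],[-1,[-0.006,0,0],[0,0,-0.0045]],[-1,[-0.006,0,0],[0,0,-0.0045]]]'; python3 -c 'from h import *;st();crop("side","pics/s7.png",230,290,190,265,8)
import cv2
a=cv2.imread("pics/s6.png").astype(float);b=cv2.imread("pics/s7.png").astype(float);d=b-a
print("knob region diff",abs(d[150:290,190:265]).mean(), "post", abs(d[400:550,120:200]).mean())'
```

```text
clock: 11.1
position: [0.6088, -0.1746, 0.0825]
ee_rot: [-0.094, 0.996, -0.0, 0.0]
ft_force: [-3.0, -3.4, 0.8]
grip_width: -0.001
phi 280.68 R 139.0 z 82.5 toolx-phi+90 0.11  Ftan -3.54 Frad 2.80 Fz 0.77 11.1
knob region diff 1.245047619047619 post 0.7564166666666666
```

```bash
cat >> h.py <<'E'
def knob():
    for n,(x0,x1,y0,y1) in {"side":(252,265,205,225),"top":(235,252,205,228)}.items():
        g=cv2.cvtColor(manip.camera(n),cv2.COLOR_BGR2GRAY)[y0:y1,x0:x1].astype(float);w=np.clip(75-g,0,None)
        print(n,"knob",(w.sum(0)@np.arange(x0,x1)/w.sum()).round(2),(w.sum(1)@np.arange(y0,y1)/w.sum()).round(2),w.sum())
E
python3 -c 'from h import *;knob()'
python3 -m crank '[[-1,[-0.006,0,0],[0,0,-0.0045]],[-1,[-0.006,0,0],[0,0,-0.0045]],[-1,[-0.006,0,0],[0,0,-0.0045]],[-1,[-0.006,0,0],[0,0,-0.0045]],[-1,[-0.006,0,0],[0,0,-0.0045]]]'; python3 -c 'from h import *;st();knob()'
```

```text
side knob 256.93 213.69 2341.0
top knob 242.85 216.52 6940.0
clock: 11.75
position: [0.6111, -0.174, 0.0825]
ee_rot: [-0.103, 0.995, 0.0, 0.0]
ft_force: [-1.4, -2.5, 0.6]
grip_width: 0.004
phi 281.69 R 138.9 z 82.5 toolx-phi+90 0.12  Ftan -1.87 Frad 2.13 Fz 0.59 11.75
side knob 256.84 215.04 2294.0
top knob 243.1 216.99 6864.0
```

```bash
python3 -c 'from h import *;crop("side","pics/s8.png",230,290,190,265,8)
p=np.array([C[0]+.115*np.cos(np.radians(88.5)),C[1]+.115*np.sin(np.radians(88.5)),.13]);print(w2p("side",p),w2p("side",p-[0,0,.0055]))'
```

```text
[258.13952686 211.23728557] [258.11043794 212.86019114]
```

View pics/s8.png

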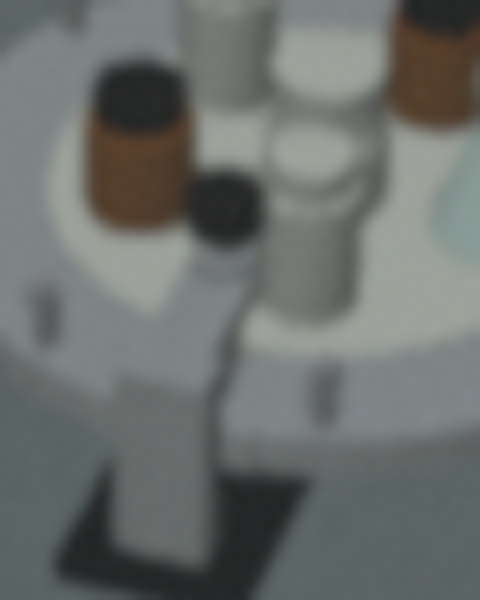

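```bash
python3 -m crank '[[-1,[0.03,0,0],[0,0,0]],[-1,[0.1,0,0],[0,0,0]],[-1,[0,0,-0.2],[0,0,0]],[-1,[0,0,-0.6],[0,0,0]],[-1,[0,0,-0.62],[0,0,0]]]'; python3 -c 'from h import *;plan([.586,.077,.2],191,6);knob();crop("top","pics/t9.png",205,360,150,290,4);'
```

```text
clock: 12.4
position: [0.6002, -0.1758, 0.198]
ee_rot: [-0.103, 0.995, 0.0, -0.0]
ft_force: [0.5, -0.3, -0.4]
grip_width: -0.0
at [ 0.6002 -0.1758  0.198 ] -168.18 [-0.001  0.001 -1.   ] [ 0.55 -0.26 -0.4 ]
[np.float64(-0.079), np.float64(0.522), np.float64(-0.004)] 0.003
[np.float64(-0.078), np.float64(0.522), np.float64(-0.004)] 0.003
[np.float64(-0.076), np.float64(0.522), np.float64(-0.004)] 0.003
[np.float64(-0.075), np.float64(0.522), np.float64(-0.004)] 0.003
[np.float64(-0.074), np.float64(0.522), np.float64(-0.004)] 0.003
[np.float64(-0.073), np.float64(0.522), np.float64(-0.004)] 0.003
side knob 256.84 215.06 2310.0
top knob 243.11 216.96 6956.0
```

View pics/t9.png

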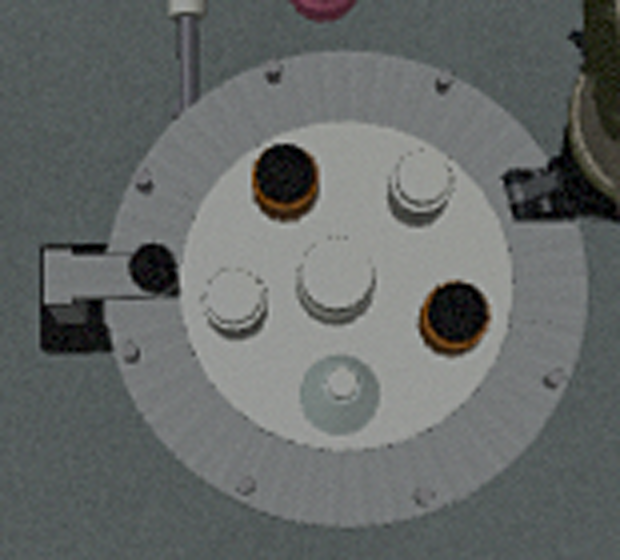

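```bash
python3 -c 'from h import *
print(p2w("top",243.05,216.6,.1245),p2w("side",230+225/8,190+195/8,.1245))'
python3 -m crank '[[-1,[-0.08,0.52,0],[0,0,0]],[-1,[-0.08,0.52,0],[0,0,0]],[-1,[-0.08,0.52,0],[0,0,0]],[-1,[-0.08,0.52,0],[0,0,0]],[-1,[-0.08,0.52,0],[0,0,0]]]'; python3 -c 'from h import *;plan([.586,.077,.165],191,5)'
```

```text
[0.58538821 0.07612182 0.1245    ] [0.58378153 0.08356148 0.1245    ]
clock: 13.05
position: [0.589, 0.0355, 0.1962]
ee_rot: [-0.103, 0.995, -0.0, -0.0]
ft_force: [0.7, 0.2, 0.3]
grip_width: -0.002
at [0.589  0.0355 0.1962] -168.21 [-0. -0. -1.] [0.68 0.25 0.34]
[np.float64(-0.014), np.float64(0.103), np.float64(0.078)] 0.004
[np.float64(-0.014), np.float64(0.103), np.float64(0.078)] 0.004
[np.float64(-0.013), np.float64(0.103), np.float64(0.078)] 0.004
[np.float64(-0.013), np.float64(0.103), np.float64(0.078)] 0.004
[np.float64(-0.013), np.float64(0.103), np.float64(0.078)] 0.004
```

```bash
python3 -m crank '[[-1,[-0.015,0.13,0],[0,0,0]],[-1,[-0.015,0.13,0],[0,0,0]],[-1,[-0.015,0.13,0.1],[0,0,0]],[-1,[-0.015,0.13,0.18],[0,0,0]],[-1,[0,0,0.16],[0,0,0]]]'; python3 -c 'from h import *;plan([.5855,.0775,.147],191.8,5);crop("top","pics/t10.png",205,360,150,290,4);crop("side","pics/s10.png",220,300,180,265,7)'
```

```text
clock: 13.55
position: [0.5853, 0.0765, 0.1593]
ee_rot: [-0.103, 0.995, 0.0, -0.0]
ft_force: [-0.3, 0.3, 0.3]
grip_width: 0.003
at [0.5853 0.0765 0.1593] -168.16 [-0.001  0.    -1.   ] [-0.27  0.28  0.27]
[np.float64(-0.001), np.float64(0.002), np.float64(0.031)] 0.0
[np.float64(-0.001), np.float64(0.002), np.float64(0.031)] 0.0
[np.float64(-0.001), np.float64(0.002), np.float64(0.031)] 0.0
[np.float64(-0.001), np.float64(0.002), np.float64(0.031)] 0.0
[np.float64(-0.001), np.float64(0.002), np.float64(0.031)] 0.0
```

View pics/s10.png

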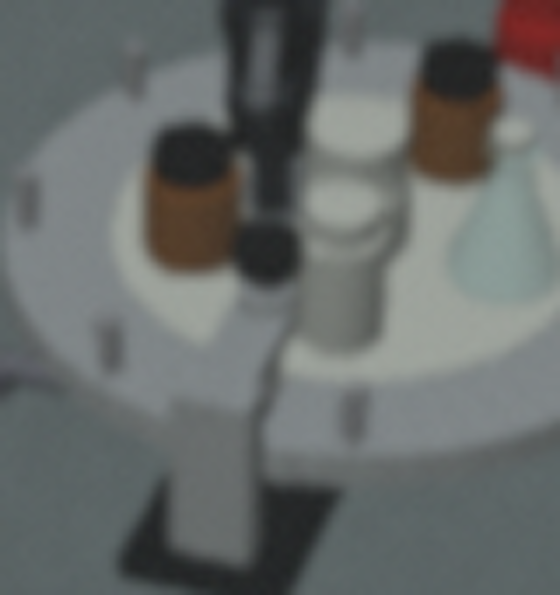

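```bash
python3 -m crank '[[-1,[0,0.005,0.05],[0,0,0]],[-1,[0,0.005,0.05],[0,0,0]],[-1,[0,0,0.03],[0,0,0]],[-1,[0,0,0.01],[0,0,0]],[-1,[0,0,0.01],[0,0,0]]]'; python3 -m crank '[[-1,[0,0,0.006],[0,0,0]],[-1,[0,0,0.006],[0,0,0]],[-1,[0,0,0.006],[0,0,0]],[-1,[0,0,0.006],[0,0,0]],[-1,[0,0,0.006],[0,0,0]]]'
```

```text
clock: 14.15
position: [0.5858, 0.0763, 0.149]
ee_rot: [-0.103, 0.995, -0.0, 0.0]
ft_force: [1.4, -0.1, -1.3]
grip_width: 0.0
clock: 14.65
position: [0.5857, 0.0765, 0.1465]
ee_rot: [-0.103, 0.995, -0.0, 0.0]
ft_force: [0.3, -0.2, 0.3]
grip_width: 0.004
```

```bash
python3 -m crank '[[-1,[0,0,0.006],[0,0,0]],[-1,[0,0,0.006],[0,0,0]],[-1,[0,0,0.006],[0,0,0]],[-1,[0,0,0.006],[0,0,0]],[-1,[0,0,0.006],[0,0,0]]]'
```

```text
clock: 15.15
position: [0.5858, 0.0764, 0.1441]
ee_rot: [-0.103, 0.995, -0.0, 0.0]
ft_force: [-0.7, -0.6, 0.4]
grip_width: 0.002
```

```bash
python3 -m crank '[[-1,[0,0,0.006],[0,0,0]],[-1,[0,0,0.006],[0,0,0]],[-1,[0,0,0.004],[0,0,0]],[-1,[0,0,0.004],[0,0,0]],[-1,[0,0,0.0],[0,0,0]]]'
```

```text
clock: 15.65
position: [0.5857, 0.0764, 0.1425]
ee_rot: [-0.103, 0.995, -0.0, 0.0]
ft_force: [0.6, -0.1, 0.8]
grip_width: 0.004
```

```bash
python3 -c 'from h import *;crop("side","pics/s11.png",220,300,180,265,7)'
```

```text
(no output)
```

View pics/s11.png

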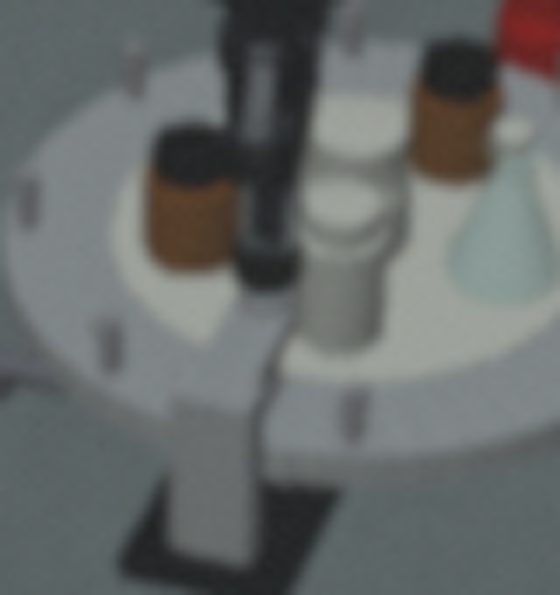

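```bash
python3 -m crank '[[-1,[0,0,0.005],[0,0,0]],[-1,[0,0,0.005],[0,0,0]],[-1,[0,0,0.005],[0,0,0]],[-1,[0,0,0.005],[0,0,0]],[-1,[0,0,0.0],[0,0,0]]]'
```

```text
clock: 16.2
position: [0.5857, 0.0764, 0.1409]
ee_rot: [-0.103, 0.995, -0.0, 0.0]
ft_force: [-0.4, -1.0, 0.6]
grip_width: 0.002
```

```bash
python3 -m crank '[[-1,[0,0,0.005],[0,0,0]],[-1,[0,0,0.005],[0,0,0]],[-1,[0,0,0.005],[0,0,0]],[-1,[0,0,0],[0,0,0]],[-1,[0,0,0.0],[0,0,0]]]'
```

```text
clock: 16.7
position: [0.5857, 0.0764, 0.1396]
ee_rot: [-0.103, 0.995, -0.0, -0.0]
ft_force: [1.1, -0.3, 1.0]
grip_width: -0.0
```

```bash
python3 -c 'from h import *;crop("side","pics/s12.png",245,275,200,235,16);crop("top","pics/t12.png",205,360,150,290,4)'; python3 -c '
import cv2
a=cv2.imread("pics/s8.png")[80:360,120:360];cv2.imwrite("pics/s8c.png",cv2.resize(a,None,fx=2,fy=2))'
```

```text
(no output)
```

View pics/s12.png

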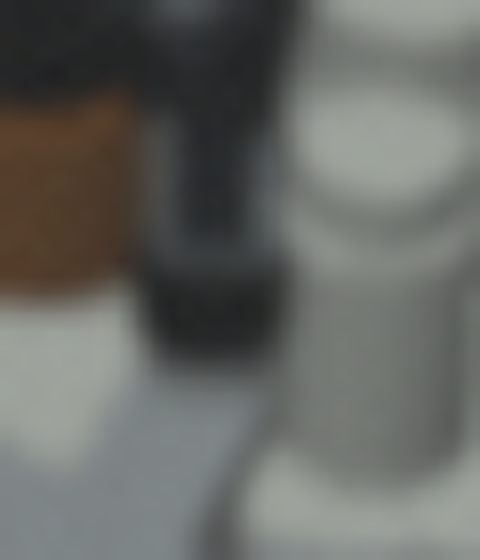

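View pics/s8c.png

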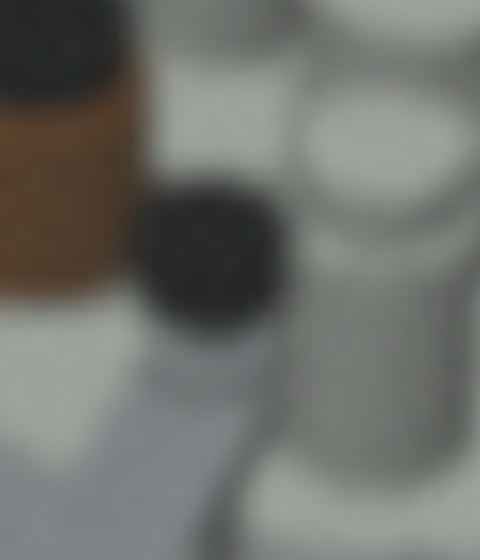

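View pics/t12.png

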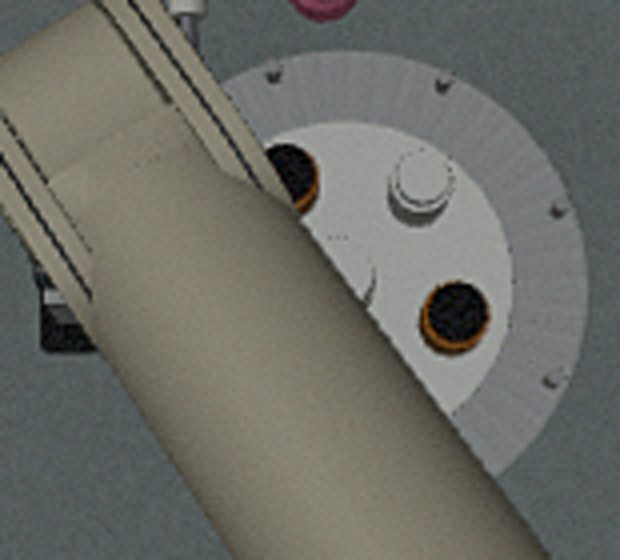

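```bash
python3 -m crank '[[-1,[0,0,0.004],[0,0,0]],[-1,[0,0,0.004],[0,0,0]],[-1,[0,0,0.004],[0,0,0]],[-1,[0,0,0],[0,0,0]],[-1,[0,0,0.0],[0,0,0]]]'
```

```text
clock: 17.3
position: [0.5858, 0.0765, 0.1392]
ee_rot: [-0.103, 0.995, -0.0, 0.0]
ft_force: [-1.9, -0.5, 5.8]
grip_width: 0.003
```

```bash
python3 -m crank '[[-1,[0,0,0.003],[0,0,0]],[-1,[0,0,0.003],[0,0,0]],[-1,[0,0,0],[0,0,0]],[-1,[0,0,0],[0,0,0]],[-1,[0,0,0.0],[0,0,0]]]'
```

```text
clock: 17.8
position: [0.5858, 0.0765, 0.1391]
ee_rot: [-0.103, 0.995, -0.0, 0.0]
ft_force: [-3.1, -1.0, 10.4]
grip_width: 0.0
```

```bash
python3 -m crank '[[-1,[0,0,0.002],[0,0,0]],[-1,[0,0,0.002],[0,0,0]],[-1,[0,0,0],[0,0,0]],[-1,[0,0,0],[0,0,0]],[-1,[0,0,0.0],[0,0,0]]]'; python3 -c 'from h import *;crop("side","pics/s13.png",245,275,200,235,16)'
```

```text
clock: 18.3
position: [0.5859, 0.0765, 0.1391]
ee_rot: [-0.103, 0.995, -0.0, 0.0]
ft_force: [-3.8, -1.0, 13.0]
grip_width: -0.003
```

View pics/s13.png

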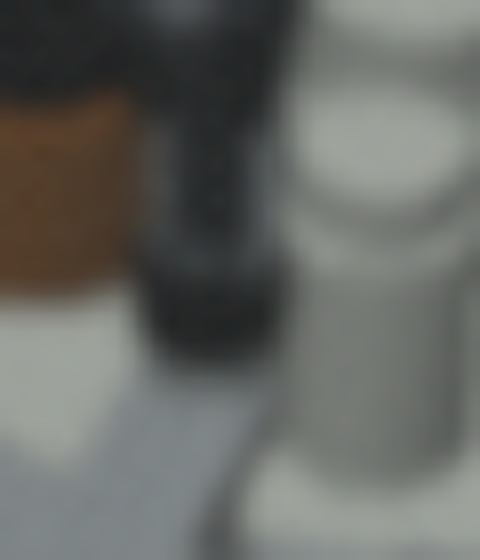

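```bash
python3 -m crank '[[-1,[0,0,0.002],[0,0,0]],[-1,[0,0,0.002],[0,0,0]],[-1,[0,0,0.001],[0,0,0]],[-1,[0,0,0],[0,0,0]],[-1,[0,0,0.0],[0,0,0]]]'
```

```text
clock: 18.85
position: [0.5859, 0.0765, 0.1391]
ee_rot: [-0.103, 0.995, -0.0, 0.0]
ft_force: [-6.4, -3.0, 16.4]
grip_width: 0.002
```

```bash
python3 -m crank '[[-1,[0,0,-0.01],[0,0,0]],[-1,[0,0,-0.05],[0,0,0]],[-1,[0,0,-0.3],[0,0,0]],[-1,[0,0,-0.5],[0,0,0]],[-1,[0,0,-0.6],[0,0,0]]]'
python3 -m crank '[[-1,[0.02,-0.5,-0.2],[0,0,0]],[-1,[0.02,-0.5,0],[0,0,0]],[-1,[0.02,-0.5,0],[0,0,0]],[-1,[0.02,-0.5,0],[0,0,0]],[-1,[0,-0.5,0],[0,0,0]]]'
python3 -m crank '[[-1,[0,-0.5,0],[0,0,0]],[-1,[0,-0.5,0],[0,0,0]],[-1,[0,-0.3,0],[0,0,0]],[-1,[0,0,0],[0,0,0]],[-1,[0,0,0],[0,0,0]]]'
python3 -c 'from h import *;crop("side","pics/s14.png",245,275,200,235,16);crop("top","pics/t14.png",205,360,150,290,4);cv2.imwrite("pics/s14f.png",manip.camera("side"));knob()'
```

```text
clock: 19.35
position: [0.5848, 0.0761, 0.2544]
ee_rot: [-0.103, 0.995, 0.0, -0.001]
ft_force: [1.4, -0.7, -0.6]
grip_width: -0.0
clock: 19.85
position: [0.6202, -0.1225, 0.2704]
ee_rot: [-0.103, 0.995, -0.0, -0.0]
ft_force: [0.8, 1.1, -0.1]
grip_width: 0.0
clock: 20.35
position: [0.6415, -0.2223, 0.27]
ee_rot: [-0.102, 0.995, 0.0, -0.0]
ft_force: [0.5, 0.1, 0.4]
grip_width: -0.001
side knob 256.98 217.08 2276.0
top knob 243.21 217.43 6863.0
```

View pics/s14.png

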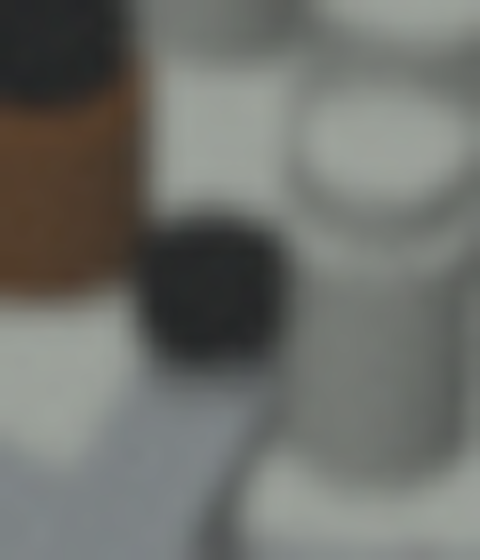

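View pics/t14.png

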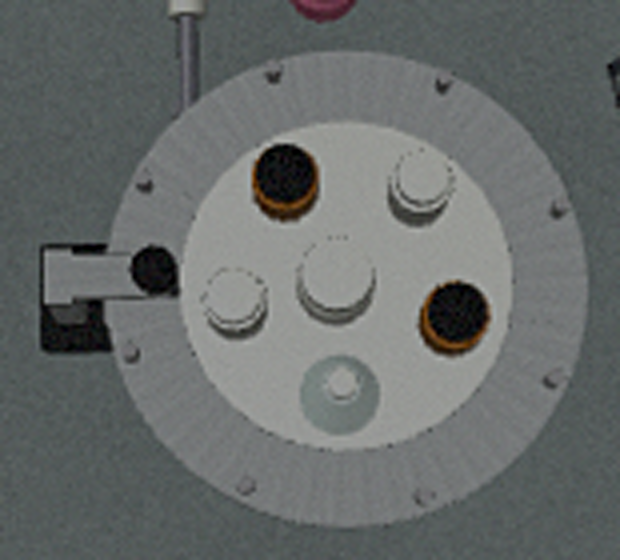

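View pics/s14f.png

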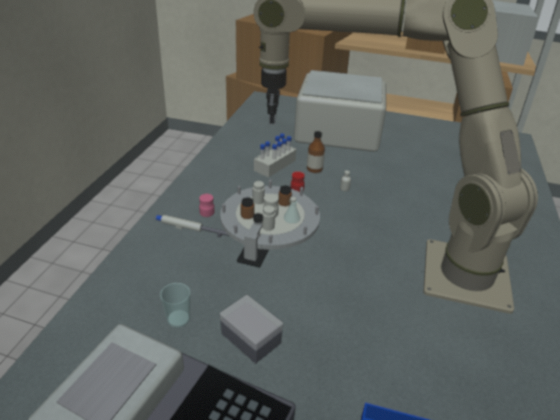

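```bash
python3 -c 'from workcell import manip;print(manip.hand_in(),manip.get_obs()["clock"])'
```

```text
the job is handed in; nothing more can be done
the job is handed in; nothing more can be done
```

The carousel is indexed with the flask at the front and the pin pressed fully home. I handed the job in at about 20.6 s of the 64 s allowed.

- **Turning the platter:** I turned it about 117° counter-clockwise with one peg, using shut fingers. The tangential push read 2–5 N throughout, in line with the platter's own stiffness. Over the last stretch I fed about 1° at a time until the knob dropped about 1.6 px in the side view, roughly 5.5 mm. I then stopped and backed off. I did not push on to feel the platter held; the evidence was that drop, together with a lower push force.
- **Pressing the knob:** The fingertips stopped 117 mm above the bench, which is the knob's height when fully home. The force rose from about 1 N to 16.4 N over the last steps, with no further travel once it reached about 10 N. I did not see a separate 5–10 N stage in the taper; the readings stayed near 1 N until about half a millimetre from the stop.
- **Last pictures:** With the arm clear, the knob sits on the bush and stayed down, and the flask faces the front. The loose jar is upright at the middle of the platter, and nothing else on the bench looks moved.
- **A check that partly disagreed:** An automatic measurement of the knob's position in the image gave about 11.5 mm total travel against the 13 mm expected. I put that down to the window cutting off part of the knob; the fingertip height and the enlarged picture both agree with fully home.

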